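Weigh the two-tub meal carrier on the single-post scale

ROBOT

A 6-joint arm with a two-finger parallel gripper is mounted at the origin on the work surface. World frame = base frame: x ahead of the robot, y to its left, z up, the work surface at z = 0. Lengths are in m, angles in rad, forces in N, time in s.
With the tool pointing down it reaches from about 0.15 to 0.775 m from the base axis. Payload 6.1 kg.
Tool frame: the origin (TCP) lies on the centre line of the jaws, within the pads' length; the fingertips stand 8 mm ahead of it and the grasp point (between the pads) lies 11 mm behind it; z points along the fingers, y is the line along which they close (so a half turn about z gives the same grasp; the last joint's range is limited). The gripper opens to 85 mm and grips with 20 to 120 N. Pads are 22 mm wide; open, the fingers measure 114 mm over their backs; the gripper's body (76 mm by 85 mm) begins 54 mm behind the grasp point. The pads swing forward as they close: fully open they stand 13 mm farther back than shut.
Start: joints at [-1.281, 0.126, -0.04, 1.405, 0, 1.571], TCP at [0.15, -0.503, 0.239] pointing down, gripper open.
Joint ranges: [-2.72, 2.72], [-0.95, 1.95], [-1.27, 1.35], [-1.78, 2.02], [-1.46, 1.47], [-3.14, 3.14]. Speed limits (rad/s): [2.39, 2.39, 3.01, 3.14, 3.14, 3.14].

INTERFACE

Orientations are given as a unit quaternion [x, y, z, w].
In Python, from bench import bot, optics, finder gives the robot as it stands.
- The arm moves only by the tool move_arm, never from a script. Its argument "increments" is a list that holds one entry, the list of rows, each a list of 5 numbers: the shift along the world's x, y, z in mm, then the turn about the world's z in rad, then the opening, from 0 (shut) to 1 (fully open). In form: [[[dx, dy, dz, roll, jaw], ...]]. A call has 1 to 5 rows; each row is the pose to reach, as a shift and turn from the pose commanded when the call began; what a row does not reach only later rows make up. A row lasts 1/10 s, in which the tool goes at most 50 mm and 8.59 degrees, less where a joint would pass 70% of its speed; a pose out of reach is approached as far as the arm can. A call with a gripper value outside its range is refused whole. The fingers move at their own pace and stop on an object; the grip force is fixed at half the most. Time passes only in rows, so rows that repeat a pose let the fingers close. It gives the time, the measured TCP pose, the force, the opening and the grip force at its end, in the units of the state.
- bot.read_state(): the state, without advancing time (a new reading comes with each control period).
- optics.snapshot(name): name is "scene" or "top"; returns (picture, depth): 480x640x3 uint8, red, green, blue; 480x640 float32, m along the optical axis (not along the pixel's ray), 0 where there is no reading.
- optics.camera_info(name): a dict with "camera_matrix" (3x3 intrinsics, pixels), "D" ([k1, k2, p1, p2, k3] as OpenCV has them; the pictures are not rectified), "position" and "rotation" of the camera in the world. Camera axes: x right, y down, z forward; pixel columns grow to the right and rows downward; lengths in m; the calibration is good to about 2 mm. A picture is of the moment at which its call begins. camera_info takes no time and is no camera call.
- bot.job_done(): hands the job in; it is judged then, once.
Trained networks look in the newest picture that a camera, given by its name, has taken for a name from the list of things; names that differ only in an ending like _2 or _b are one class to them, and where a whole thing is asked for, a point or a joint stands for the part that bears it (a point fixed in the world has none). Each returns a list of dicts, best first, with "p" (0 to 1); they miss things now and then, are a little off and sometimes report something else, mostly with a low value. They report only what shows in the picture. A call takes as long as a camera call. They do not tell look-alikes from the thing itself.
- finder.search_frame(camera, query): "box" ([left, top, width, height] in pixels, round what is visible of it).
- finder.pinpoint(camera, query): "uv" ([column, row] in pixels: a listed point, or the origin of a listed thing).
The state is a dict: "time_s": time; "joint_pos": joint angles; "dq": joint speeds; "effort": joint torques, N m; "eef_pos": TCP position; "eef_rot": TCP orientation; "wrist_force": force on the tool from outside, world axes, zero at the start; "moment": the same for the moment, N m; "gripper_width": finger opening in m; "grip_force": force on a finger pad.
Only numpy, scipy, OpenCV 4.12 (cv2) and the standard library are available. Lean on these libraries where they do the work, as an engineer would, in place of code of your own. Each camera call takes 0.05 s, during which the arm holds its last target. There are 200 camera calls.

TASK

The two closed meal tubs on the carrying bar are filled unequally, and only small trial lifts will show where along the bar the carrier balances: lift it clear of the table and hold it hanging level for a moment. Then carry it to the scale and lay the bar across the small orange saddle, gently, so that after you let go it stays there level by itself, resting on the saddle alone. Never let the carrier tip more than about 15 degrees, never load the saddle with more than about 15 N, and leave the other things on the table where they are.

Things in the scene. Friction and masses are not known exactly. Their poses are not given: they have to be found in the camera images.
- carrier: Loose meal carrier: an aluminium bar 400 mm long, 24 mm wide, 20 mm high, black end caps, thin blue line round its middle, a closed grey red-lidded tub fixed under each end. Origin: below the bar's middle, level with the tubs' undersides (on the table at first); y along the bar, z up. Bar underside 90 mm, top 110 mm above the origin. Weighs 0.35 to 0.85 kg; centre of mass well below the bar.
- bar_middle (a point): Middle of the bar's underside, 90 mm above the tubs' undersides; axes as the carrier's. The tubs are unequally filled, contents fixed and unknown: the balance point may lie up to 85 mm along the bar to either side of here. Between the tubs the bar is free underneath for 248 mm.
- tub_a_foot (a point): Centre of the underside of the tub at the bar's +y end, 170 mm from the middle. Each tub is 92 mm along the bar, 102 mm across and 71 mm high with its lid; a black neck joins it to the bar.
- tub_b_foot (a point): Centre of the underside of the tub at the bar's -y end, 170 mm from the middle; same size as the other.
- scale: Steel weighing scale fixed to the table, 120 x 120 mm, 40 mm high, dark display on its +x side, with one thin upright post in its middle. Origin: centre of its underside, z up.
- saddle_top (a point): Centre of the flat top of the orange saddle on the scale's post: 14 mm wide (its x), 24 mm long (its y, along which the bar is to lie), 8 mm thick, no lips; fingers holding the bar pass on either side. 155 mm above the table unloaded; sinks under load. The bar lies level only if the carrier's balance point is within about 12 mm of this centre along the bar.
- saddle (a joint): How far the saddle is pressed down, m; 0 unloaded, damped spring of 1000 N/m (1 mm for each newton), end stop at 20 mm.
- mug: White mug, 90 mm high, 80 mm across; bystander. Origin: centre of its underside.
- towel_roll: Paper towel roll standing upright, 110 mm across, 220 mm high; bystander. Origin: centre of its underside.
- tub_stack: Low stack of empty clear tubs, 110 x 150 mm, 48 mm high; bystander. Origin: centre of its underside.
- lid_pile: Pile of black and grey lids, 104 x 144 mm, 18 mm high; bystander. Origin: centre of its underside.
There are look-alikes about, which are no part of the job. Leave any blue or red look-alike of the scale alone.

How it is judged:
By the outcome, as a careful person would: the job done as asked, in the order asked, and still so for the second after the job is handed in, with the robot touching nothing.
It also fails if it takes over 54 s, if anything falls off the work surface, if the arm or the gripper's body presses on something with over 40 N, if the wrist force passes 120 N, or if a joint passes its speed limit or range.

## Working session

There is one attempt and no reset: what is moved stays moved. The work goes in short steps, Python scripts to look and compute and a tool call to move; the robot and the scene stay as the last step left them, time stands still between calls to the robot, and variables do not carry over. Pictures are saved under pics/ and viewed, at most 10 in all, crops included, and the job is handed in when it is done.

Besides the shell and the picture viewer there is one more tool, called as name(argument=value, ...), one argument or row to a line, values as JSON. move_arm: Moves the arm, as the interface text tells. Its arguments: {"type":"object","properties":{"increments":{"type":"array","items":{"type":"array","items":{"type":"array","items":{"type":"number"}}}}},"required":["increments"]}

```bash
mkdir -p pics; ls; cat > h.py <<'E'
import numpy as np, cv2
from bench import bot, optics, finder
def ray(cam,uv):
    i=optics.camera_info(cam);K=np.array(i["camera_matrix"]);D=np.array(i["D"])
    p=cv2.undistortPoints(np.array([[uv]],float),K,D)[0,0]
    return np.array([p[0],p[1],1.]),np.array(i["rotation"]),np.array(i["position"])
def atz(cam,uv,z):
    r,R,t=ray(cam,uv);d=R@r;return t+d*(z-t[2])/d[2]
def atd(cam,uv,dep):
    r,R,t=ray(cam,uv);return t+R@(r*dep)
def snap(cam,fn=None):
    p,d=optics.snapshot(cam)
    if fn: cv2.imwrite("pics/"+fn,cv2.cvtColor(p,cv2.COLOR_RGB2BGR))
    return p,d
E
python3 - <<'E'
from h import *
np.set_printoptions(precision=3,suppress=True)
for c in("top","scene"):
    snap(c,c+"0.png"); print(c,optics.camera_info(c))
    for q in("carrier","scale"): print(q,finder.search_frame(c,q)[:4])
    for q in("bar_middle","tub_a_foot","tub_b_foot","saddle_top"): print(q,finder.pinpoint(c,q)[:4])
print(bot.read_state())
E
```

```text
pics
top {'camera_matrix': array([[580.839,   0.   , 318.715],
       [  0.   , 580.839, 234.609],
       [  0.   ,   0.   ,   1.   ]]), 'D': array([-0.116,  0.   ,  0.   ,  0.   ,  0.   ]), 'position': array([0.481, 0.012, 1.506]), 'rotation': array([-0.706,  0.707, -0.026,  0.029])}
carrier [{'box': [264.9, 252.2, 175.4, 61.3], 'p': 0.89}]
scale [{'box': [312.5, 185.6, 49.9, 49.2], 'p': 0.93}, {'box': [205.2, 178.9, 47.6, 54.9], 'p': 0.88}, {'box': [375.6, 127.8, 52.8, 50.5], 'p': 0.73}]
bar_middle [{'uv': [354.7, 284.2], 'p': 0.95}]
tub_a_foot []
tub_b_foot [{'uv': [414.4, 286.5], 'p': 0.83}]
saddle_top [{'uv': [336.4, 199.1], 'p': 0.45}, {'uv': [409.5, 136.4], 'p': 0.45}]
scene {'camera_matrix': array([[462.126,   0.   , 322.812],
       [  0.   , 462.126, 238.185],
       [  0.   ,   0.   ,   1.   ]]), 'D': array([-0.035,  0.   ,  0.   ,  0.   ,  0.   ]), 'position': array([ 0.957, -0.644,  1.176]), 'rotation': array([ 0.926,  0.227, -0.074, -0.292])}
carrier [{'box': [208.9, 197.8, 116.6, 126.7], 'p': 0.94}]
scale [{'box': [350.5, 178.5, 49.5, 55.4], 'p': 0.94}, {'box': [325.8,
[... 169 characters left out ...]
.73}]
tub_b_foot [{'uv': [239.5, 306.8], 'p': 0.75}, {'uv': [270.4, 248.1], 'p': 0.54}]
saddle_top [{'uv': [188.0, 374.5], 'p': 0.6}, {'uv': [216.1, 400.9], 'p': 0.54}, {'uv': [378.2, 179.3], 'p': 0.45}, {'uv': [334.3, 246.4], 'p': 0.44}]
{'time_s': 0.7, 'joint_pos': array([-1.281,  0.126, -0.04 ,  1.405,  0.   ,  1.571]), 'dq': array([-0.   ,  0.   ,  0.   ,  0.001, -0.001, -0.001]), 'effort': array([ -0.002, -43.555,  35.303,   0.001,  -0.   ,   0.   ]), 'eef_pos': array([ 0.15 , -0.503,  0.239]), 'eef_rot': array([0.99 , 0.144, 0.   , 0.   ]), 'wrist_force': array([-0.032,  0.475, -0.227]), 'moment': array([ 0.027,  0.015, -0.002]), 'grip_force': 0.0, 'gripper_width': 0.08511773171035128}
```

View pics/top0.png

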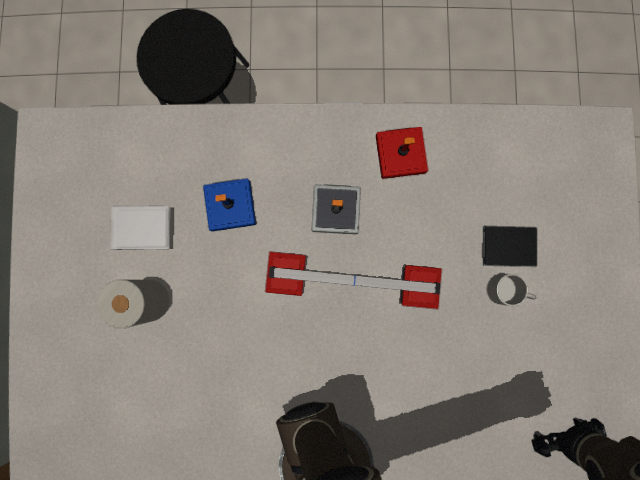

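View pics/scene0.png

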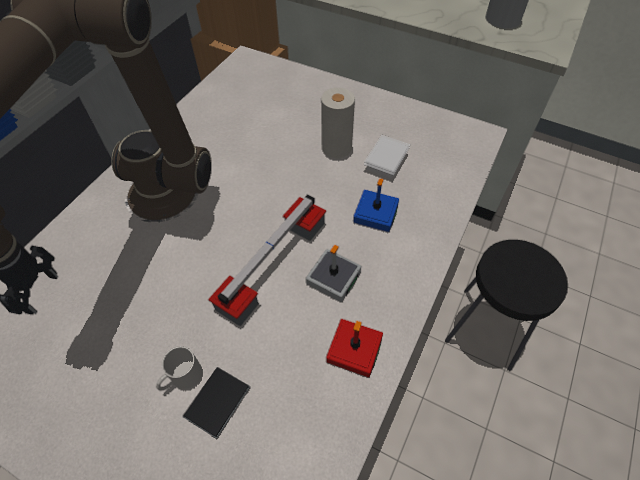

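The top view shows the carrier bar running from (273,272) to (439,288) with its blue line at (354,280). Candidates for the scale are steel (337,209), blue (229,205) and red (402,152). I choose the steel one, with its orange saddle at about (337,204). The only carrier is the bar with red lids.

```bash
sed -i '1a from scipy.spatial.transform import Rotation as Ro' h.py; sed -i 's/np.array(i\["rotation"\])/Ro.from_quat(i["rotation"]).as_matrix()/' h.py
python3 - <<'E'
from h import *
np.set_printoptions(precision=4,suppress=True)
p,d=snap("top"); ps,ds=snap("scene")
a=cv2.resize(p[170:320,250:450],(800,600),interpolation=cv2.INTER_CUBIC)
cv2.imwrite("pics/crop1.png",a[:,:,::-1])
hsv=cv2.cvtColor(p,cv2.COLOR_RGB2HSV); hs=cv2.cvtColor(ps,cv2.COLOR_RGB2HSV)
print("bl",atz("top",(354.5,280.5),.11), atz("top",(354.7,284.2),.11))
def orange(h,box):
    x0,y0,x1,y1=box; m=(h[...,0]>7)&(h[...,0]<20)&(h[...,1]>150)&(h[...,2]>120)
    v,u=np.nonzero(m[y0:y1,x0:x1]); return u+x0,v+y0
u,v=orange(hsv,(315,190,362,235)); c=(u.mean(),v.mean()); print(len(u),c,"sad top",atz("top",c,.155), "depth",atd("top",c,np.median(d[v,u])), u.min(),u.max(),v.min(),v.max())
u,v=orange(hs,(305,240,362,300)); c=(u.mean(),v.mean()); print(len(u),c,"sad scene",atz("scene",c,.153),atd("scene",c,np.median(ds[v,u])))
# bar by depth: points z .095-.125
vv,uu=np.mgrid[250:315,260:445]; P=np.array([atd("top",(x,y),d[y,x]) for x,y in zip(uu.ravel(),vv.ravel())])
k=(P[:,2]>.1)&(P[:,2]<.12);B=P[k];print(k.sum(),"z",np.median(B[:,2]))
r=cv2.minAreaRect((B[:,:2]*1000).astype(np.float32));print(r,cv2.boxPoints(r))
# blue line
m=(hsv[...,0]>100)&(hsv[...,0]<130)&(hsv[...,1]>90)
v,u=np.nonzero(m[265:300,300:400]);print(len(u),u.mean()+300,v.mean()+265,atz("top",(u.mean()+300,v.mean()+265),.11))
# scale top region
vv,uu=np.mgrid[175:245,300:375]; P=np.array([atd("top",(x,y),d[y,x]) for x,y in zip(uu.ravel(),vv.ravel())])
k=(P[:,2]>.03)&(P[:,2]<.05);r=cv2.minAreaRect((P[k][:,:2]*1000).astype(np.float32));print("scale",r)
k=(P[:,2]>.145)&(P[:,2]<.17);print("sadpts",k.sum(),P[k].min(0),P[k].max(0))
E
```

```text
bl [ 0.4772 -0.0683  0.11  ] [ 0.4683 -0.0687  0.11  ]
58 (np.float64(337.17241379310343), np.float64(202.25862068965517)) sad top [ 0.6602 -0.0261  0.155 ] depth [ 0.6602 -0.0261  0.1555] 332 342 200 205
35 (np.float64(333.9714285714286), np.float64(248.42857142857142)) sad scene [ 0.6611 -0.0251  0.153 ] [ 0.6617 -0.0262  0.1548]Traceback (most recent call last):
  File "<stdin>", line 14, in <module>
  File "h.py", line 11, in atd
    r,R,t=ray(cam,uv);return t+R@(r*dep)
          ~~~^^^^^^^^
  File "h.py", line 5, in ray
    i=optics.camera_info(cam);K=np.array(i["camera_matrix"]);D=np.array(i["D"])
ValueError: time passes only in moves, steps and waits
```

View pics/crop1.png

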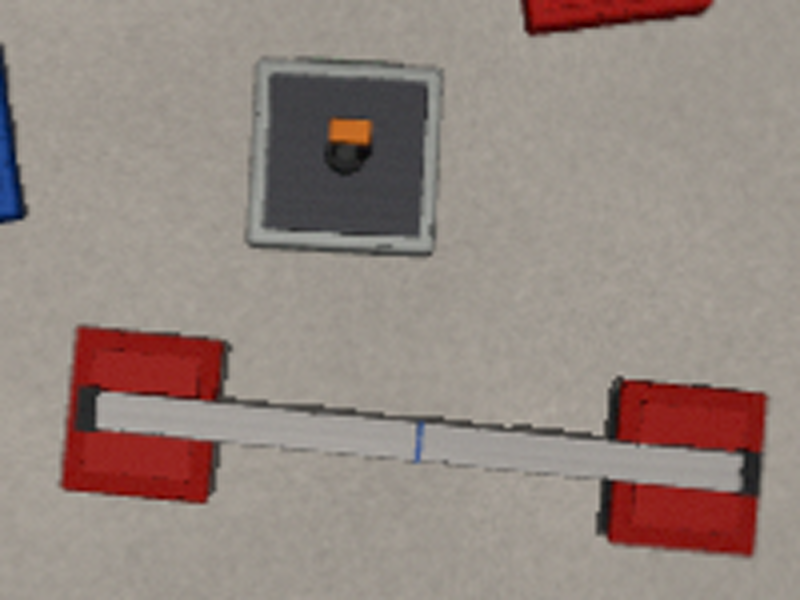

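The crop shows the steel scale with its orange saddle at crop (350,131), and the carrier bar lying clear with its blue line at crop (419,442).

```bash
python3 - <<'E'
s=open('h.py').read().split('def ray')[0]+'''
import functools
@functools.lru_cache(None)
def info(cam):
    i=optics.camera_info(cam)
    return np.array(i["camera_matrix"]),np.array(i["D"]),Ro.from_quat(i["rotation"]).as_matrix(),np.array(i["position"])
def dirs(cam,uv):
    K,D,R,t=info(cam); p=cv2.undistortPoints(np.array(uv,float).reshape(-1,1,2),K,D)[:,0]
    return np.c_[p,np.ones(len(p))]@R.T,t
def atz(cam,uv,z):
    d,t=dirs(cam,uv); return t+d*((z-t[2])/d[:,2])[:,None]
def cloud(cam,dep,u0,v0,u1,v1):
    v,u=np.mgrid[v0:v1,u0:u1]; d,t=dirs(cam,np.c_[u.ravel(),v.ravel()])
    return t+d*dep[v0:v1,u0:u1].reshape(-1,1)
def snap(cam,fn=None):
    p,d=optics.snapshot(cam)
    if fn: cv2.imwrite("pics/"+fn,cv2.cvtColor(p,cv2.COLOR_RGB2BGR))
    return p,d
'''
open('h.py','w').write(s)
E
python3 - <<'E'
from h import *
np.set_printoptions(precision=4,suppress=True)
p,d=snap("top"); hsv=cv2.cvtColor(p,cv2.COLOR_RGB2HSV)
def rect(P,lo,hi,n):
    k=(P[:,2]>lo)&(P[:,2]<hi);print(n,k.sum(),np.median(P[k,2]),cv2.minAreaRect((P[k][:,:2]*1000).astype(np.float32)))
    return P[k]
B=rect(cloud("top",d,260,250,445,315),.1,.125,"bar")
q=np.cov(B[:,:2].T);w,V=np.linalg.eigh(q);a=V[:,1];print("axis",a,np.degrees(np.arctan2(-a[0],a[1])), B[:,:2].mean(0))
S=cloud("top",d,300,175,375,245);rect(S,.03,.05,"scale");rect(S,.145,.17,"sad")
m=(hsv[...,0]>100)&(hsv[...,0]<130)&(hsv[...,1]>90)
v,u=np.nonzero(m[265:300,300:400]);print(len(u),u.mean()+300,v.mean()+265,atz("top",(u.mean()+300,v.mean()+265),.11))
for n,z in(("blue line px 354.75,280.5",.11),):print(n,atz("top",(354.75,280.4),z))
s=bot.read_state();print(Ro.from_quat(s["eef_rot"]).as_matrix(),s["time_s"])
E
```

```text
bar 1735 0.10993824244938377 ((478.1260681152344, -67.25419616699219), (414.0746765136719, 26.72050666809082), 84.16462707519531)
axis [0.1004 0.9949] -5.762119077492747 [ 0.4784 -0.0669]
scale 2025 0.03882179568302213 ((661.2235717773438, -25.70098114013672), (120.0261001586914, 121.95685577392578), 86.76188659667969)
sad 65 0.15501781479251386 ((660.7283325195312, -25.631624221801758), (23.683822631835938, 14.803916931152344), 87.21751403808594)
12 354.3333333333333 279.1666666666667 [[ 0.4804 -0.0679  0.11  ]]
blue line px 354.75,280.5 [[ 0.4774 -0.0689  0.11  ]]
[[ 0.9583  0.2858  0.    ]
 [ 0.2858 -0.9583 -0.0001]
 [-0.      0.0001 -1.    ]] 0.85
```

move_arm(
  increments=[
    [[30,40,0,0.12,1],[60,80,0,0.24,1],[90,120,0,0.36,1],[120,160,0,0.48,1],[150,200,0,0.6,1]],
  ],
)

```text
time_s: 1.35
eef_pos: [0.3007, -0.3015, 0.2395]
eef_rot: [0.902, 0.432, 0.0, 0.0]
wrist_force: [1.2, -0.1, 0.1]
gripper_width: 0.0854
grip_force: 0.0
```

move_arm(
  increments=[
    [[30,40,0,0.12,1],[60,80,0,0.24,1],[90,120,0,0.36,1],[120,160,0,0.48,1],[150,200,0,0.58,1]],
  ],
)

```text
time_s: 1.85
eef_pos: [0.4509, -0.1012, 0.2396]
eef_rot: [0.74, 0.672, 0.0, 0.0]
wrist_force: [-0.3, -1.0, 0.3]
gripper_width: 0.0855
grip_force: 0.0
```

move_arm(
  increments=[
    [[28,35,0,0,1],[28,35,-40,0,1],[28,35,-70,0,1],[28,35,-70,0,1]],
  ],
)

```text
time_s: 2.25
eef_pos: [0.4757, -0.0672, 0.1654]
eef_rot: [0.742, 0.671, -0.002, -0.003]
wrist_force: [-1.4, -0.1, -0.2]
gripper_width: 0.0852
grip_force: 0.0
```

move_arm(
  increments=[
    [[0,0,-40,0,1],[0,0,-70,0,1],[0,0,-76,0,1],[0,0,-76,0,0.5],[0,0,-76,0,0]],
  ],
)

```text
time_s: 2.75
eef_pos: [0.4792, -0.0685, 0.0955]
eef_rot: [0.742, 0.67, 0.001, 0.001]
wrist_force: [-0.3, -0.1, 0.6]
gripper_width: 0.0589
grip_force: 0.0
```

move_arm(
  increments=[
    [[0,0,0,0,0],[0,0,0,0,0],[0,0,0,0,0],[0,0,0,0,0],[0,0,0,0,0]],
  ],
)

```text
time_s: 3.25
eef_pos: [0.4785, -0.0682, 0.0947]
eef_rot: [0.742, 0.671, 0.001, 0.001]
wrist_force: [-2.4, -0.4, 6.1]
gripper_width: 0.0231
grip_force: 60.2
```

```bash
cat > st.py <<'E'
from h import *
np.set_printoptions(precision=4,suppress=True)
s=bot.read_state()
y=Ro.from_quat(s["eef_rot"]).as_matrix()
print(s["time_s"],s["eef_pos"],y[:,1],s["wrist_force"],s["moment"],s["gripper_width"],s["grip_force"])
E
python3 st.py
```

```text
3.25 [ 0.4785 -0.0682  0.0947] [ 0.9949 -0.1008  0.0018] [-2.3896 -0.3799  6.0841] [-0.0523  0.3049  0.0314] 0.023055628573722214 60.22949695587158
```

move_arm(
  increments=[
    [[0,0,2,0,0],[0,0,4,0,0],[0,0,6,0,0],[0,0,6,0,0],[0,0,6,0,0]],
  ],
)

```text
time_s: 3.75
eef_pos: [0.4776, -0.0682, 0.0988]
eef_rot: [0.742, 0.671, -0.001, -0.0]
wrist_force: [-0.1, 0.1, -6.7]
gripper_width: 0.0227
grip_force: 59.1
```

```bash
cat >> st.py <<'E'
p,d=snap("top")
P=cloud("top",d,200,120,480,330);k=(P[:,2]>s["eef_pos"][2]-.01)&(P[:,2]<s["eef_pos"][2]+.04)
import sys
B=P[k]; 
# bar pts: near the line through the tcp perpendicular to tool y
n=y[:2,1]; a=np.array([-n[1],n[0]]); r=B[:,:2]-s["eef_pos"][:2]; m=(abs(r@n)<.014)&(abs(r@a)<.30)&(abs(r@a)>.06); t=r[m]@a
if m.sum()>50:
    c=np.polyfit(t,B[m,2],1); print("tilt deg (+ = +y end up)",np.degrees(np.arctan(c[0])),"n",m.sum(),"z",c[1],"range",t.min(),t.max())
E
python3 st.py
```

```text
3.75 [ 0.4776 -0.0682  0.0988] [ 0.9949 -0.1008 -0.0013] [-0.1411  0.1093 -6.7346] [-0.5666  0.0527  0.0401] 0.022674925922675934 59.09945547580719
tilt deg (+ = +y end up) -0.6976928973211819 n 990 z 0.11414871167160326 range -0.2055924011950598 0.2078972589839996
```

move_arm(
  increments=[
    [[0,0,-2,0,0],[0,0,-4,0,0],[0,0,-6,0,0],[0,0,-6,0,0],[0,0,-6,0,0.6]],
  ],
)

```text
time_s: 4.3
eef_pos: [0.4789, -0.068, 0.0944]
eef_rot: [0.742, 0.67, 0.001, 0.001]
wrist_force: [0.4, 0.7, -0.4]
gripper_width: 0.0364
grip_force: 0.0
```

move_arm(
  increments=[
    [[0,0,0,0,0.6],[0,0,0,0,0.6],[4,40,0,0,0.6],[8,80,0,0,0.6],[8,80,0,0,0.6]],
  ],
)

```text
time_s: 4.8
eef_pos: [0.4866, 0.0152, 0.0934]
eef_rot: [0.74, 0.672, 0.001, -0.0]
wrist_force: [0.1, -0.4, 0.4]
gripper_width: 0.0513
grip_force: 0.0
```

move_arm(
  increments=[
    [[0,0,0,0,0.4],[0,0,0,0,0],[0,0,0,0,0],[0,0,0,0,0],[0,0,0,0,0]],
  ],
)

```text
time_s: 5.3
eef_pos: [0.486, 0.0114, 0.0935]
eef_rot: [0.742, 0.67, 0.0, -0.0]
wrist_force: [-1.3, 1.3, 2.8]
gripper_width: 0.023
grip_force: 60.6
```

move_arm(
  increments=[
    [[0,0,2,0,0],[0,0,4,0,0],[0,0,7,0,0],[0,0,7,0,0],[0,0,7,0,0]],
  ],
)

```text
time_s: 5.8
eef_pos: [0.4859, 0.0118, 0.1001]
eef_rot: [0.742, 0.67, -0.0, -0.0]
wrist_force: [-0.1, 0.3, -7.2]
gripper_width: 0.0231
grip_force: 59.3
```

```bash
python3 st.py
```

```text
5.8 [0.4859 0.0118 0.1001] [ 0.9949 -0.1009 -0.0004] [-0.1498  0.3274 -7.1686] [ 0.0536  0.0216 -0.0206] 0.023068179776792805 59.28080677986145
tilt deg (+ = +y end up) 0.006701200586696341 n 1035 z 0.11635238792479785 range -0.2863439874956545 0.12815153783244215
```

move_arm(
  increments=[
    [[0,0,8,0,0],[0,0,16,0,0],[0,0,24,0,0],[0,0,24,0,0],[0,0,24,0,0]],
  ],
)

```text
time_s: 6.35
eef_pos: [0.4863, 0.0119, 0.1248]
eef_rot: [0.742, 0.67, 0.0, 0.0]
wrist_force: [-0.1, 0.1, -7.3]
gripper_width: 0.0229
grip_force: 59.7
```

move_arm(
  increments=[
    [[0,0,0,0,0],[0,0,0,0,0],[0,0,0,0,0],[0,0,0,0,0],[0,0,0,0,0]],
  ],
)

```text
time_s: 6.85
eef_pos: [0.486, 0.0119, 0.1242]
eef_rot: [0.742, 0.671, -0.0, -0.0]
wrist_force: [-0.3, 0.3, -7.1]
gripper_width: 0.0227
grip_force: 59.7
```

```bash
python3 st.py; python3 - <<'E'
from h import *
F=[];M=[]
for i in range(12):
    optics.snapshot("scene"); s=bot.read_state(); F.append(s["wrist_force"]);M.append(s["moment"])
F=np.array(F);M=np.array(M);print(F.mean(0),M.mean(0),M.std(0),s["time_s"])
E
```

```text
6.85 [0.486  0.0119 0.1242] [ 0.9949 -0.1008 -0.0002] [-0.2805  0.2979 -7.1106] [ 0.0297 -0.0513 -0.0367] 0.022651664668516182 59.70744788646698
tilt deg (+ = +y end up) 0.11516002506565887 n 1069 z 0.14093307277250108 range -0.28550804784723716 0.1281676903339812
[ 0.08526838  0.04682489 -7.90567128] [ 0.02901842 -0.00801457  0.00067661] [0.03335835 0.02309993 0.01385749] 7.5
```

move_arm(
  increments=[
    [[0,0,15,0,0],[0,0,30,0,0],[0,0,45,0,0],[5,-1,60,0,0],[15,-3,66,0.01,0]],
  ],
)

```text
time_s: 8.0
eef_pos: [0.5013, 0.009, 0.192]
eef_rot: [0.738, 0.674, 0.001, 0.001]
wrist_force: [0.9, -0.5, -7.9]
gripper_width: 0.0225
grip_force: 60.2
```

move_arm(
  increments=[
    [[15,-3,0,0.01,0],[32,-7,0,0.02,0],[50,-10,0,0.03,0],[68,-13,0,0.04,0],[86,-16,0,0.04,0]],
  ],
)

```text
time_s: 8.5
eef_pos: [0.5877, -0.0072, 0.1901]
eef_rot: [0.725, 0.689, -0.0, -0.0]
wrist_force: [-0.4, 0.8, -7.1]
gripper_width: 0.0231
grip_force: 60.2
```

move_arm(
  increments=[
    [[18,-4,0,0,0],[36,-8,0,0,0],[52,-11,0,0,0],[65,-14,0,0,0],[73,-15,0,0,0]],
  ],
)

```text
time_s: 9.0
eef_pos: [0.6609, -0.0224, 0.1896]
eef_rot: [0.725, 0.689, -0.0, -0.0]
wrist_force: [-0.7, -0.2, -7.2]
gripper_width: 0.0227
grip_force: 60.2
```

move_arm(
  increments=[
    [[0,0,0,0,0],[0,0,0,0,0],[0,0,0,0,0],[0,0,0,0,0]],
  ],
)

```text
time_s: 9.4
eef_pos: [0.6595, -0.0219, 0.1906]
eef_rot: [0.725, 0.689, 0.0, -0.0]
wrist_force: [0.2, -0.4, -6.3]
gripper_width: 0.023
grip_force: 60.2
```

```bash
python3 st.py; python3 - <<'E'
from h import *
F=[];M=[]
for i in range(12):
    optics.snapshot("scene"); s=bot.read_state(); F.append(s["wrist_force"]);M.append(s["moment"])
F=np.array(F);M=np.array(M);print(F.mean(0),M.mean(0),M.std(0),s["time_s"],s["eef_pos"])
E
```

```text
9.4 [ 0.6595 -0.0219  0.1906] [ 0.9987 -0.0508 -0.    ] [ 0.1859 -0.4161 -6.3286] [-0.0008 -0.0498  0.0288] 0.023017826414683105 60.230172872543335
tilt deg (+ = +y end up) 0.034574394866408405 n 1371 z 0.20635398285800152 range -0.2868788143135794 0.12709115415544775
[ 0.15785064 -0.2220933  -7.45784934] [0.02061602 0.01016711 0.00079273] [0.02761536 0.03189758 0.01543394] 10.05 [ 0.66003163 -0.02210792  0.19026233]
```

move_arm(
  increments=[
    [[0,0,-8,0,0],[0,0,-16,0,0],[0,0,-22,0,0],[0,0,-26,0,0],[0,0,-28,0,0]],
  ],
)

```text
time_s: 10.55
eef_pos: [0.6597, -0.0221, 0.1613]
eef_rot: [0.725, 0.689, -0.0, -0.0]
wrist_force: [0.3, 0.5, -7.8]
gripper_width: 0.0229
grip_force: 60.2
```

move_arm(
  increments=[
    [[0,0,-1.5,0,0],[0,0,-3,0,0],[0,0,-4.5,0,0],[0,0,-6,0,0],[0,0,-6,0,0]],
  ],
)

```text
time_s: 11.05
eef_pos: [0.6602, -0.0221, 0.1566]
eef_rot: [0.725, 0.689, 0.0, 0.0]
wrist_force: [0.4, -0.2, -6.2]
gripper_width: 0.0228
grip_force: 60.5
```

```bash
cat > avg.py <<'E'
from h import *
np.set_printoptions(precision=4,suppress=True)
F=[];M=[]
for i in range(8):
    optics.snapshot("scene"); s=bot.read_state(); F.append(s["wrist_force"]);M.append(s["moment"])
F=np.array(F);M=np.array(M);print(F.mean(0),M.mean(0),s["time_s"],s["eef_pos"])
E
python3 avg.py
```

```text
[ 0.0915  0.1879 -5.6415] [ 0.0187 -0.0323 -0.0134] 11.45 [ 0.6602 -0.0221  0.1565]
```

move_arm(
  increments=[
    [[0,0,-1,0,0],[0,0,-2,0,0],[0,0,-3,0,0],[0,0,-4,0,0],[0,0,-5,0,0]],
  ],
)

```text
time_s: 11.95
eef_pos: [0.6602, -0.0221, 0.1518]
eef_rot: [0.725, 0.689, 0.0, 0.0]
wrist_force: [-0.3, -0.1, -0.4]
gripper_width: 0.0226
grip_force: 61.0
```

move_arm(
  increments=[
    [[0,0,0,0,0],[0,0,0,0,0]],
  ],
)

```text
time_s: 12.15
eef_pos: [0.6602, -0.0221, 0.1517]
eef_rot: [0.725, 0.689, 0.0, 0.0]
wrist_force: [0.3, 0.5, -0.5]
gripper_width: 0.0228
grip_force: 61.1
```

```bash
python3 avg.py; python3 st.py; python3 - <<'E'
from h import *
p,d=snap("scene");cv2.imwrite("pics/s1.png",cv2.resize(p[140:340,200:460],(780,600),interpolation=cv2.INTER_CUBIC)[:,:,::-1])
E
```

```text
[ 0.3431  0.0565 -0.5441] [ 0.0138 -0.0773 -0.0267] 12.55 [ 0.6602 -0.0221  0.1514]
12.55 [ 0.6602 -0.0221  0.1514] [ 0.9987 -0.051   0.0003] [ 0.6151  0.583  -0.1431] [ 0.0399 -0.1166 -0.0259] 0.022798997453904013 61.06211543083191
tilt deg (+ = +y end up) -0.5532654725372729 n 1353 z 0.16583687792363302 range -0.286408411333248 0.28250322184812626
```

View pics/s1.png

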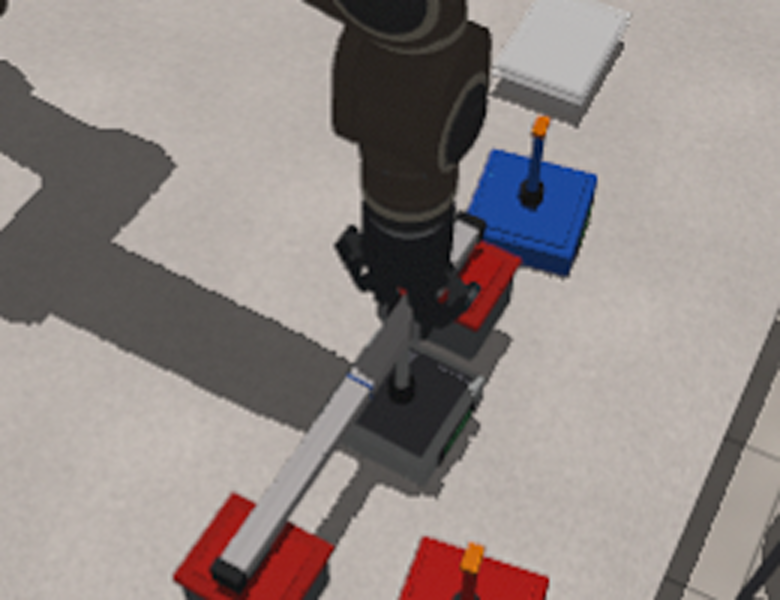

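The scene crop shows the bar resting across the steel scale's post at crop (402,330), with the red and blue look-alikes clear of it. Nearly all the load is on the saddle, so I'm releasing.

move_arm(
  increments=[
    [[0,0,0,0,0.3],[0,0,0,0,0.35],[0,0,0,0,0.45],[0,0,0,0,0.6],[0,0,0,0,0.7]],
  ],
)

```text
time_s: 13.15
eef_pos: [0.66, -0.0221, 0.1513]
eef_rot: [0.725, 0.689, -0.0, 0.0]
wrist_force: [-0.1, -0.3, 0.4]
gripper_width: 0.0594
grip_force: 0.0
```

```bash
python3 st.py
```

```text
13.15 [ 0.66   -0.0221  0.1513] [ 0.9987 -0.051   0.    ] [-0.1313 -0.3188  0.3708] [0.0052 0.0409 0.0162] 0.059408878655283964 0.0
tilt deg (+ = +y end up) -0.5980767270799904 n 1354 z 0.1653374621719315 range -0.28720430890207754 0.28185455411466287
```

move_arm(
  increments=[
    [[0,0,0,0,0.8],[0,0,5,0,0.8],[0,0,20,0,0.8],[0,0,40,0,0.8],[0,0,70,0,0.8]],
  ],
)

```text
time_s: 13.7
eef_pos: [0.6593, -0.022, 0.2208]
eef_rot: [0.725, 0.689, -0.001, -0.001]
wrist_force: [0.5, -0.5, 0.0]
gripper_width: 0.0684
grip_force: 0.0
```

move_arm(
  increments=[
    [[0,0,30,0,0.8],[-30,0,50,0,0.8],[-75,0,60,0,0.8],[-120,0,60,0,0.8],[-160,0,60,0,0.8]],
  ],
)

```text
time_s: 14.2
eef_pos: [0.4983, -0.0221, 0.2822]
eef_rot: [0.725, 0.689, 0.001, 0.001]
wrist_force: [-0.6, -1.1, 0.5]
gripper_width: 0.0682
grip_force: 0.0
```

```bash
python3 - <<'E'
from h import *
p,d=snap("top","fin_t.png");q,_=snap("scene")
cv2.imwrite("pics/fin.png",np.hstack([cv2.resize(x,(400,300)) for x in(cv2.resize(p[130:310,230:470],(400,300)),q[140:350,180:460])])[:,:,::-1])
P=cloud("top",d,200,120,480,330);y=np.array([-.6605,.0257]);r=P[:,:2]+y;a=np.array([.05,.9987]);n=np.array([.9987,-.05])
k=(abs(r@n)<.014)&(r@a>-.3)&(r@a<.14)&(P[:,2]>.13)&(P[:,2]<.2);t=(r@a)[k];c=np.polyfit(t,P[k,2],1)
print(k.sum(),np.degrees(np.arctan(c[0])),c[1],t.min(),t.max());s=bot.read_state();print(s["time_s"],s["eef_pos"],s["wrist_force"])
E
```

```text
2013 0.04791318976484907 0.16645583387764787 -0.28341467547263105 0.13965604490586508
14.3 [ 0.49562039 -0.02204349  0.28301092] [-0.48130566  0.62646129 -0.45813405]
```

View pics/fin.png

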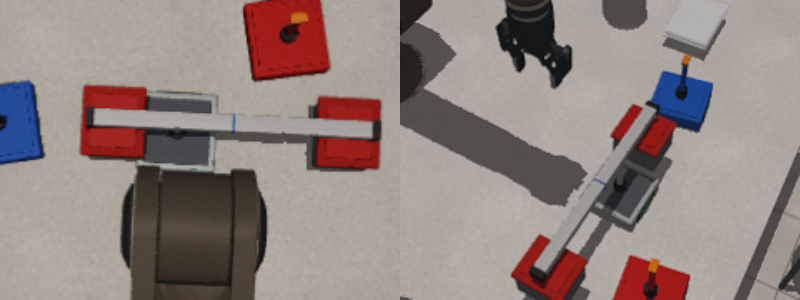

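The final pictures show the carrier lying level (tilt about 0.05°) on the steel scale's post alone. The gripper is well clear and the look-alikes have not moved, so I'm letting it settle briefly and handing in.

move_arm(
  increments=[
    [[0,0,0,0,0.8],[0,0,0,0,0.8],[0,0,0,0,0.8],[0,0,0,0,0.8],[0,0,0,0,0.8]],
  ],
)

```text
time_s: 14.8
eef_pos: [0.5006, -0.0221, 0.2808]
eef_rot: [0.725, 0.689, -0.0, -0.0]
wrist_force: [0.3, 0.1, -0.5]
gripper_width: 0.0683
grip_force: 0.0
```

```bash
python3 - <<'E'
from h import *
p,d=snap("top")
P=cloud("top",d,200,120,480,330);r=P[:,:2]-np.array([.6605,-.0257]);a=np.array([.05,.9987]);n=np.array([.9987,-.05])
k=(abs(r@n)<.014)&(r@a>-.3)&(r@a<.14)&(P[:,2]>.13)&(P[:,2]<.2);c=np.polyfit((r@a)[k],P[k,2],1);t=np.degrees(np.arctan(c[0]))
print(t,c[1])
if abs(t)<2: print(bot.job_done())
E
```

```text
0.0068860179617324 0.16620091408829532
the job is handed in; nothing more can be done
None
```

The carrier, which balances about 75 mm from the bar's middle toward tub A, now rests level on the steel scale's orange saddle alone; the arm is clear and I handed the job in at about 15 s.

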